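Lay the carving blank against the bench-hook fence

ROBOT

A 7-joint arm with a two-finger parallel gripper is mounted at the origin on the work surface. World frame = base frame: x ahead of the robot, y to its left, z up, the work surface at z = 0. Lengths are in m, angles in rad, forces in N, time in s.
With the tool pointing down it reaches from about 0.4 to 0.85 m from the base axis. Payload 4.5 kg.
Tool frame: the origin (TCP) lies between the finger pads; the fingertips stand 11 mm ahead of it and the grasp point (between the pads) lies 8 mm behind it (r.tip_reach is the distance from the TCP to the fingertips, in m); x points along the fingers, y is the direction in which the jaws open and shut, and the axes are right-handed (so a half turn about x gives the same grasp; the last joint's range is limited). The gripper opens to 88 mm and grips with 3 to 60 N. Pads are 18 mm wide; open, the fingers measure 123 mm over their backs; the gripper's body (75 mm by 187 mm) begins 45 mm behind the grasp point.
Start: joints at [1.37, 0.689, -0.195, 1.565, 0.157, 0.902, -0.215], TCP at [0.145, -0.608, 0.25] pointing down, gripper open.
Joint ranges: [-3.01, 3.01], [-0.46, 2.08], [-1.47, 1.51], [0.13, 2.56], [-1, 4.14], [0.04, 2.09], [-2.66, 2.66]. Speed limits (rad/s): [2.57, 2.57, 3.14, 3.14, 3.14, 3.14, 3.14].

INTERFACE

Orientations are given as a unit quaternion [x, y, z, w].
In Python, from plant import r gives the robot as it stands.
- The arm moves only by the tool drive_tool, never from a script. Its argument "deltas" is a list of rows, each a list of 3 entries, a list of its own where there are three numbers: the turn, a rotation vector about the tool's x, y, z in degrees, then the shift along the tool's x, y, z in cm, then the finger opening in cm, from 0 to 8.81. A call has 1 to 12 rows; each row shifts and turns the commanded pose from where the row before left it, along the tool's axes as they then stand; what a row does not reach is not made up. A row lasts 1/12 s, in which the tool goes at most 41.7 mm and 7.16 degrees, less where a joint would pass 70% of its speed; a pose out of reach is approached as far as the arm can. A call is refused whole if a number of a shift passes 4.17 or a number of a turn 7.16, either way. A call with a gripper value outside its range is refused whole. The fingers move at their own pace and stop on an object; "force" is the grip in N (left out, the last holds). Time passes only in rows, so rows that do not move let the fingers close. It gives the time, the measured TCP pose, the force and the opening at its end, in the units of the state.
- r.get_state(): the state, without advancing time (a new reading comes with each control period).
- r.snapshot(name): name is "scene" or "top" or "wrist"; returns a dict with "color" (400x640x3 uint8, red, green, blue), "fov_y" (degrees; the focal length in pixels is half the picture's height over the tangent of half this angle, whatever the lens; pixels are square), "cx", "cy" (the principal point, pixels), "extrinsics" (4x4, takes a point from world to camera coordinates); the wrist camera has in their place "tool_from_camera" (4x4, takes a point from camera to tool coordinates, whose origin is the TCP and whose axes are the tool frame's). Camera axes: x right, y up, looking along -z (the intrinsics and any distortion apply to the point x, -y, -z); pixel columns grow to the right and rows downward; lengths in m; the calibration is good to about 2 mm. A picture is of the moment at which its call begins: read the wrist's pose just before it. There is no depth.
- r.finish_job(): hands the job in, once; it reports no verdict.
The state is a dict: "clock": time; "q": joint angles; "qd": joint speeds; "joint_torque": joint torques, N m; "tool_pos": TCP position; "eef_rot": TCP orientation; "contact_force": force on the tool from outside, world axes, zero at the start; "moment": the same for the moment, N m; "opening": opening from 0.0 (shut) to 1.0 (fully open).
Only numpy, scipy, OpenCV 4.12 (cv2) and the standard library are available. Lean on these libraries where they do the work, as an engineer would, in place of code of your own. Each camera call takes 0.05 s, during which the arm holds its last target. There are 200 camera calls.

TASK

The carving blank stands on end on the bench hook. Push it over, away from the robot, so that it lies on its bark side with the pencilled face up, then push it along the board until its leading end sits square and snug against the fence, and leave it there. Only push it, never pinch or lift it, and leave the tools and other things around it where they stand.

Things in the scene. Friction and masses are not known exactly. Their poses are not given: they have to be found in the camera images.
- bench_hook: fixed mid-brown wooden board, 320 (x) x 280 (y) x 18 mm, lying on the table, with a dark wooden fence along its far end. Origin: centre of its underside (the board's top is 18 mm above it). Its x axis points along the board towards the fence, z up. The fence is 30 mm thick, 280 mm long, and stands 30 mm above the board's top; its inner face is at x = +130 mm.
- fence (a point): centre of the foot of the fence's inner face, at the level of the board's top; axes as the bench hook's (x points into the fence, y along it, z up)
- blank: loose pale wooden blank, 42 (x) x 90 (y) x 140 mm (z), 0.2 to 0.4 kg, standing on end on the board. Origin: centre of its lower end. x points to its bark side (x = +21 mm), towards the fence within 0.2 rad at the start; the face at x = -21 mm, turned to the robot, bears a pencilled leaf. Once tipped it lies 42 mm high, its upper end 30 to 95 mm short of the fence, and slides under 1 to 4 N.
- blank_top (a point): centre of the blank's upper end face, 140 mm from its origin along the blank's z; this is the end that goes against the fence. Axes as the blank's.
- blank_foot (a point): centre of the blank's lower end face (the blank's origin); after tipping this is the end near the robot. Axes as the blank's.
- blank_heel (a point): middle of the blank's lower edge on the bark side (21 mm from the origin along the blank's x); the blank tips about this edge, so it stays down on the board the whole time. Axes as the blank's.
- bark: dark ridged bark, 8 mm thick, 84 x 134 mm, set 3 mm in from the edges, fast on the blank's +x side. Origin and axes as the blank's. A finger on the bark means that the blank is being pinched.
- gouge_a: gouge with a medium brown wooden handle, about 230 x 22 x 20 mm, lying on the table left of the bench hook; origin at the underside near its middle. Leave it alone.
- gouge_b: gouge with a dark wooden handle, about 230 x 22 x 20 mm, lying beside the first. Leave it alone.
- bird: small orange-brown carved bird, 120 mm tall, 64 mm wide foot, standing left of the bench hook; origin at the centre of its foot. Leave it alone.
- mallet: round pale carver's mallet standing on its 84 mm wide head, handle up, 185 mm tall, left of the bench hook; origin at the centre of its foot. Leave it alone.
- wax: amber wax jar, 60 mm wide and 60 mm tall, right of the bench hook; origin at the centre of its foot. Leave it alone.
- mug: blue mug, 76 mm wide and 85 mm tall, with a handle, right of the bench hook; origin at the centre of its foot. Leave it alone.
- offcut: small pale wooden offcut, 60 x 45 x 40 mm, right of the bench hook; origin at the centre of its underside. Leave it alone.

How it is judged:
On the way:
1. the blank has been pushed over and lies on its bark side (angle between blank's own x axis and vertical above 3.02159 rad and height (world z) of blank_heel below 0.03 m), for 0.2 s.
At the end, for the whole second after the job is handed in: The blank lies flat on its bark side (within 0.12 rad), on the board, its upper end within 6 mm of the fence's inner face and square to it within 0.10 rad, its end's middle within 110 mm of the fence's middle, at rest (angle between blank's own x axis and vertical above 3.02159 rad and x of blank_top in the frame of fence between -0.006 and 0.004 m and y of blank_top in the frame of fence between -0.11 and 0.11 m and z of blank_top in the frame of fence below 0.03 m and angle between the z axis of blank and the x axis of bench_hook, either way round below 0.1 rad and linear speed of blank below 0.01 m/s); the robot touches nothing.
It fails at once if the blank is lifted or carried, or tipped the wrong way (its bark-side lower edge is more than 20 mm above the board) (z of blank_heel in the frame of fence above 0.02 m).
It fails at once if the blank is pinched (a finger presses on its bark side) (contact force between the fingers and bark above 1 N).
It fails at once if one of the tools or other things around (gouges, bird, mallet, wax jar, mug, offcut) is moved more than 20 mm or knocked over (distance of any of gouge_a, gouge_b, bird, mallet, wax, mug, offcut from where it was at the start of the episode above 0.02 m or angle between any of gouge_a, gouge_b, bird, mallet, wax, mug, offcut's own z axis and vertical above 0.4 rad).
It also fails if it takes over 42 s, if anything falls off the work surface, if the arm or the gripper's body presses on something with over 40 N, if the wrist force passes 120 N, or if a joint passes its speed limit or range.

## Working session

There is one attempt and no reset: what is moved stays moved. The work goes in short steps, Python scripts to look and compute and a tool call to move; the robot and the scene stay as the last step left them, time stands still between calls to the robot, and variables do not carry over. Pictures are saved under pics/ and viewed, about 8 in all and at most 12, crops included, and the job is handed in when it is done.

Besides the shell and the picture viewer there is one more tool, called after ">>>" as a command line: name --argument value ..., lists and objects as JSON in quotes. drive_tool: Moves the arm, as the interface text tells. Its arguments: {"type":"object","properties":{"deltas":{"type":"array","items":{"type":"array"}},"force":{"type":"number"}},"required":["deltas"]}

```bash
mkdir -p pics; ls
python3 - <<'E'
from plant import r
import cv2
for n in("scene","top"):
    s=r.snapshot(n);cv2.imwrite(f"pics/{n}0.png",s["color"][:,:,::-1]);print(n,s["fov_y"],s["cx"],s["cy"],s["extrinsics"].tolist() if hasattr(s["extrinsics"],'tolist') else s["extrinsics"],[k for k in s])
st=r.get_state();print(st["tool_pos"],st["eef_rot"],st["clock"])
E
```

```text
pics
scene 48.102416921608295 320.84531359159996 207.94389945251567 [[-0.4397994837698878, 0.8980565103641522, 0.008421298492570365, 0.21901378766730223], [-0.4884906014648988, -0.2470728134022577, 0.836858385366338, 0.21684809214853729], [0.7536267951421322, 0.3639361607068662, 0.5473546606851398, -1.5535159300867667], [0.0, 0.0, 0.0, 1.0]] ['color', 'fov_y', 'cx', 'cy', 'extrinsics']
top 55.41587460334309 314.71515654756445 200.11673943608508 [[-0.02000178333481619, -0.9996895881228534, -0.014854496362598018, 0.09955131172273216], [0.9863650580927378, -0.022158313776084324, 0.1630735456912333, -0.6256061327699096], [-0.1633520763171905, -0.011390194439076065, 0.9865020844547177, -1.112991966813963], [0.0, 0.0, 0.0, 1.0]] ['color', 'fov_y', 'cx', 'cy', 'extrinsics']
[ 0.14523518 -0.60734384  0.24900709] [-0.70212184 -0.08342712  0.70234655 -0.08230531] 0.1
```

View pics/top0.png

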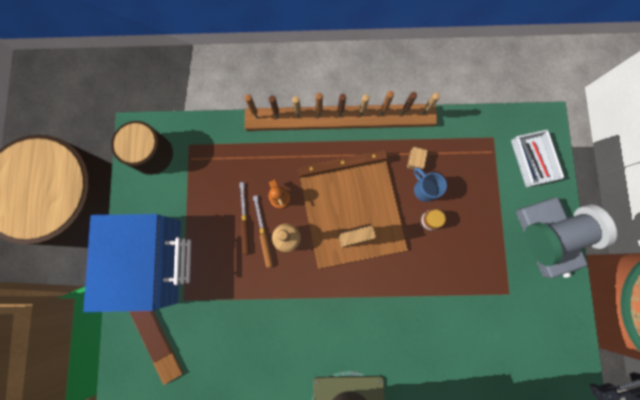

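View pics/scene0.png

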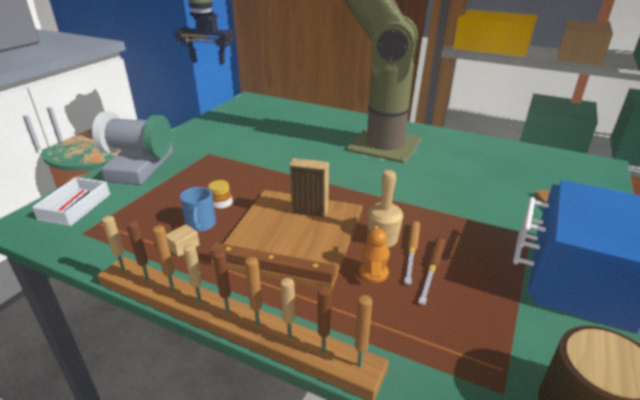

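The top view shows the board with corners near (302,192), (390,160), (407,250), (318,267). The blank's top is near (357,237), and the mallet (286,238), bird (278,195), wax (433,220) and mug (430,186) stand around it. The scene view confirms that the bark faces the fence. I'll zoom in for corners.

Run:
```python
import cv2,numpy as np
a=cv2.imread("pics/top0.png")[145:275,290:415];b=cv2.imread("pics/scene0.png")[150:290,210:380]
cv2.imwrite("pics/crop0.png",np.hstack([cv2.resize(a,(375*1,390),interpolation=3) ,cv2.resize(b,(424,350),interpolation=3)[:350].copy() if 0 else cv2.copyMakeBorder(cv2.resize(b,(425,350),interpolation=3),0,40,0,0,0)]))
```

```text
(no output)
```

View pics/crop0.png

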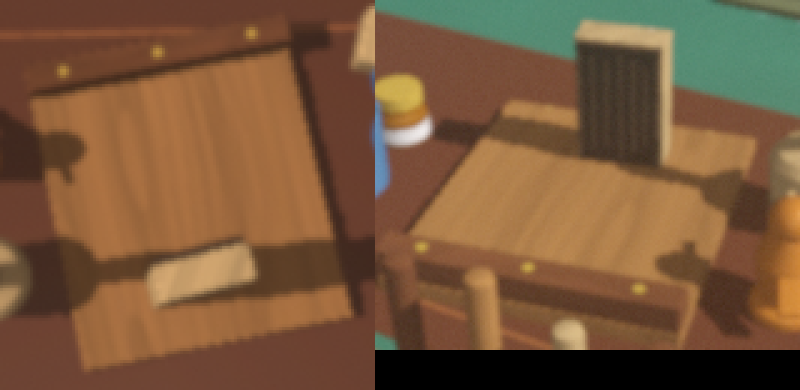

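```bash
cat > h.py <<'E'
import numpy as np
from scipy.optimize import least_squares
from scipy.spatial.transform import Rotation as R
from plant import r
def proj(s,P):
    E=np.array(s["extrinsics"]);c=P@E[:3,:3].T+E[:3,3];f=200/np.tan(np.radians(s["fov_y"]/2))
    return np.c_[s["cx"]+f*c[:,0]/-c[:,2], s["cy"]-f*c[:,1]/-c[:,2]]
def place(p,L,z=0):
    L=np.array(L,float);c,s=np.cos(p[2]),np.sin(p[2])
    return np.c_[p[0]+c*L[:,0]-s*L[:,1],p[1]+s*L[:,0]+c*L[:,1],L[:,2]+z]
def fit(obs,p0,z=0):
    # obs: list of (snapshot, local pts, pixels)
    f=lambda p:np.concatenate([(proj(s,place(p,L,z))-np.array(u)).ravel() for s,L,u in obs])
    o=least_squares(f,p0,loss="soft_l1");return o.x,f(o.x)
E
python3 - <<'E'
from h import *
np.set_printoptions(precision=4,suppress=True)
T=r.snapshot("top");S=r.snapshot("scene")
b=[(T,[(-.16,.14,.018),(-.16,-.14,.018),(.13,.14,.048),(.13,-.14,.048)],[(317.7,268.3),(407.7,250),(300.7,176.7),(386.7,160)]),
(S,[(-.16,-.14,.018),(-.16,.14,.018)],[(264,190),(362.8,205.2)])]
x,e=fit(b,[.6,0,0]);print("board",x,e.reshape(-1,2).tolist())
k=[(T,[(-.021,.045,.158),(.021,.045,.158),(.021,-.045,.158),(-.021,-.045,.158)],[(341.7,247),(339,235),(370,225),(375.7,236.7)]),
(S,[(-.021,-.045,.158),(-.021,.045,.158),(.021,.045,.158),(.021,-.045,.158)],[(294,158.8),(329.2,162.8),(326,168.8),(290,166)])]
for o in(k,k[:1],k[1:]):
    y,e=fit(o,[.6,0,0]);print("blank",y,np.round(e,1))
    if o is k:
        c,s=np.cos(x[2]),np.sin(x[2]);d=y[:2]-x[:2];print("in board",c*d[0]+s*d[1],-s*d[0]+c*d[1],y[2]-x[2])
E
```

```text
board [ 0.6009 -0.0276  0.1765] [[-0.10953532054634252, 0.9471236219102366], [-0.7090367981068653, 1.1806397024816135], [-1.5301845668018927, -0.4069810470787729], [0.6191330814259004, -1.1223772179155276], [-0.14539512002437505, -0.2219639652629155], [-1.2816162944820348, 0.11041081976313194]]
blank [ 0.5081 -0.0271  0.2638] [ 1.3  1.1 -0.5 -1.7 -0.1 -1.  -1.1  2.1 -0.3 -0.5  0.1 -1.   0.2  0.9
 -0.4  0.1]
in board -0.09121945037642146 0.01678594481896631 0.08737687721061074
blank [ 0.5085 -0.0278  0.2782] [ 1.7  1.2 -0.3 -1.6  0.  -1.3 -0.8  1.7]
blank [ 0.5087 -0.0265  0.2573] [-0.1 -0.4  0.2 -0.8  0.2  1.1 -0.4  0.1]
```

```bash
cat >> h.py <<'E'
def goto(p,yaw):
    st=r.get_state();Q=R.from_quat(st["eef_rot"]);u=np.array([np.cos(yaw),np.sin(yaw),0]);dn=np.array([0,0,-1.])
    print("t",st["clock"],"pos",np.round(st["tool_pos"],4),"F",np.round(st["contact_force"],1))
    for s in(1,-1):
        z=s*u;T=R.from_matrix(np.c_[dn,np.cross(z,dn),z])
        print(" z",s,"turn deg",np.round((Q.inv()*T).as_rotvec()*57.2958,1),"shift cm after turn",np.round(T.inv().apply(np.array(p)-st["tool_pos"])*100,2))
    print(" shift cm as now",np.round(Q.inv().apply(np.array(p)-st["tool_pos"])*100,2))
E
python3 - <<'E'
from h import *
goto([.440,-.045,.25],.26)
# mallet foot/top: handle top
T=r.snapshot("top")
for n,px,z in(("mallet head",(286,240),.07),("wax",(433,220),.06),("mug",(430,186),.08)):
    o=least_squares(lambda q:(proj(T,np.array([[q[0],q[1],z]]))[0]-px),[.6,0]);print(n,o.x)
E
```

```text
t 0.2 pos [ 0.1453 -0.6075  0.2492] F [-0.  -0.3  0. ]
 z 1 turn deg [ 1.786e+02  1.000e-01 -0.000e+00] shift cm after turn [-0.08 46.79 42.94]
 z -1 turn deg [-1.4  0.   0.1] shift cm after turn [ -0.08 -46.79 -42.94]
 shift cm as now [-3.000e-02 -4.785e+01 -4.175e+01]
mallet head [0.50673663 0.17353785]
wax [ 0.55788569 -0.26726297]
mug [ 0.65798785 -0.25956815]
```

>>> drive_tool --deltas '[[[-1.4,0,0],[0,-2,-2],4],[[0,0,0],[0,-3,-2.75],4],[[0,0,0],[0,-3,-2.75],4],[[0,0,0],[0,-3,-2.75],4],[[0,0,0],[0,-3,-2.75],4],[[0,0,0],[0,-3,-2.75],4],[[0,0,0],[0,-3,-2.75],4],[[0,0,0],[0,-3,-2.75],4],[[0,0,0],[0,-3,-2.75],4],[[0,0,0],[0,-3,-2.75],4],[[0,0,0],[0,-3,-2.75],4],[[0,0,0],[0,-3,-2.75],4]]'

```text
clock: 1.25
tool_pos: [0.3687, -0.1855, 0.2499]
eef_rot: [0.701, 0.091, -0.701, 0.091]
contact_force: [-0.4, -0.9, -0.0]
opening: 0.456
```

```bash
python3 -c "
from h import *
goto([.440,-.045,.145],.26)"
```

```text
t 1.25 pos [ 0.3687 -0.1855  0.2499] F [-0.4 -0.9 -0. ]
 z 1 turn deg [179.9  -0.    0. ] shift cm after turn [10.49 11.74 10.51]
 z -1 turn deg [-0.1 -0.  -0. ] shift cm after turn [ 10.49 -11.74 -10.51]
 shift cm as now [ 10.49 -11.76 -10.49]
```

>>> drive_tool --deltas '[[[0,0,0],[0,-2,-1.8],4],[[0,0,0],[0,-2,-1.8],4],[[0,0,0],[0,-2,-1.7],4],[[0,0,0],[0,-2,-1.7],4],[[0,0,0],[0,-1.5,-1.5],4],[[0,0,0],[0,-0.5,-0.5],4],[[0,0,0],[2,0,0],4],[[0,0,0],[2.5,0,0],4],[[0,0,0],[2.5,0,0],4],[[0,0,0],[2.5,0,0],4],[[0,0,0],[1,0,0],4],[[0,0,0],[0,0,0],4]]'

```text
clock: 2.25
tool_pos: [0.4277, -0.0683, 0.1428]
eef_rot: [-0.699, -0.091, 0.703, -0.091]
contact_force: [-0.3, -0.4, -0.4]
opening: 0.455
```

```bash
python3 -c "
from h import *
goto([.440,-.045,.145],.26)
import cv2
S=r.snapshot('scene');T=r.snapshot('top')
a=cv2.resize(S['color'][110:290,200:400],(400,360),interpolation=3);b=cv2.resize(T['color'][145:295,290:415],(300,360),interpolation=3)
cv2.imwrite('pics/c1.png',np.hstack([a,b])[:,:,::-1])"
```

```text
t 2.25 pos [ 0.4277 -0.0683  0.1428] F [-0.3 -0.4 -0.4]
 z 1 turn deg [ 1.799e+02  1.000e-01 -4.000e-01] shift cm after turn [-0.22  1.94  1.78]
 z -1 turn deg [-0.1  0.3  0. ] shift cm after turn [-0.22 -1.94 -1.78]
 shift cm as now [-0.23 -1.94 -1.78]
```

View pics/c1.png

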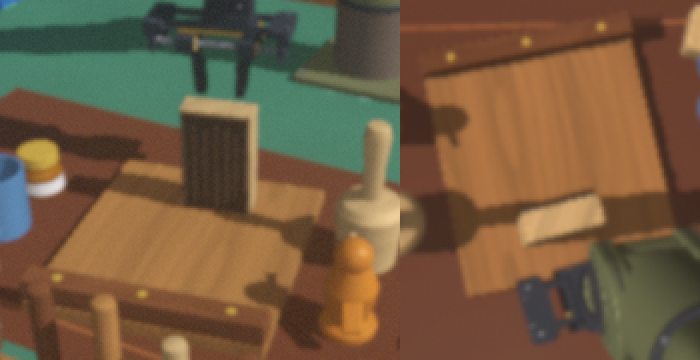

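>>> drive_tool --deltas '[[[0,0,0],[0,-1,0],4],[[0,0,0],[0,-0.9,0],4],[[0,0,0],[0,0,-1.2],4],[[0,0,0],[0,0,-1.2],4],[[0,0,0],[0,0,-1.2],4],[[0,0,0],[0,0,-1],4],[[0,0,0],[0,0,-0.6],4],[[0,0,0],[0,0,-0.6],4],[[0,0,0],[0,0,-0.6],4],[[0,0,0],[0,0,-0.6],4],[[0,0,0],[0,0,0],4]]'

```text
clock: 3.27
tool_pos: [0.4936, -0.0308, 0.1449]
eef_rot: [0.702, 0.092, -0.7, 0.092]
contact_force: [1.0, 0.1, 0.1]
opening: 0.459
```

```bash
python3 -c "
from h import *
goto([.508,-.027,.145],.26)
import cv2
S=r.snapshot('scene');T=r.snapshot('top')
a=cv2.resize(S['color'][110:290,200:400],(400,360),interpolation=3);b=cv2.resize(T['color'][145:295,290:415],(300,360),interpolation=3)
cv2.imwrite('pics/c2.png',np.hstack([a,b])[:,:,::-1])"
```

```text
t 3.2667 pos [ 0.4936 -0.0308  0.1449] F [1.  0.1 0.1]
 z 1 turn deg [180.   -0.    0.2] shift cm after turn [-0.01 -0.    1.49]
 z -1 turn deg [-0.  -0.1 -0. ] shift cm after turn [-0.01  0.   -1.49]
 shift cm as now [-0.    0.   -1.49]
```

View pics/c2.png

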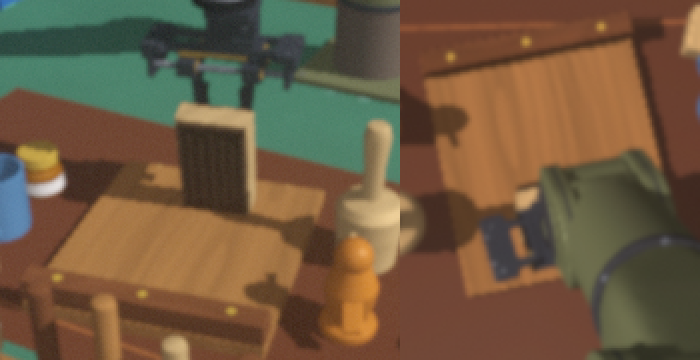

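The top of the blank leans towards the fence (upper edge now at crop (178–255,110)) while its foot has not moved. It is tipping, so I'll continue.

>>> drive_tool --deltas '[[[0,0,0],[0,0,-0.5],4],[[0,0,0],[0,0,-0.5],4],[[0,0,0],[0,0,-0.5],4],[[0,0,0],[0,0,-0.5],4],[[0,0,0],[0,0,-0.4],4],[[0,0,0],[0,0,-0.4],4],[[0,0,0],[0,0,-0.4],4],[[0,0,0],[0,0,-0.4],4],[[0,0,0],[0,0,0],4],[[0,0,0],[0,0,0],4],[[0,0,0],[0,0,0],4],[[0,0,0],[0,0,0],4]]'

```text
clock: 4.37
tool_pos: [0.5266, -0.0221, 0.1447]
eef_rot: [-0.701, -0.091, 0.701, -0.091]
contact_force: [-0.8, -0.5, -0.4]
opening: 0.453
```

```bash
python3 -c "
from h import *
goto([.508,-.027,.145],.26)
import cv2
S=r.snapshot('scene')
cv2.imwrite('pics/c3.png',cv2.resize(S['color'][110:290,200:400],(600,540),interpolation=3)[:,:,::-1])"
```

```text
t 4.3667 pos [ 0.5266 -0.0221  0.1447] F [-0.8 -0.5 -0.4]
 z 1 turn deg [180.  -0.  -0.] shift cm after turn [-0.03  0.   -1.93]
 z -1 turn deg [-0.  0. -0.] shift cm after turn [-0.03 -0.    1.93]
 shift cm as now [-0.03 -0.    1.93]
```

View pics/c3.png

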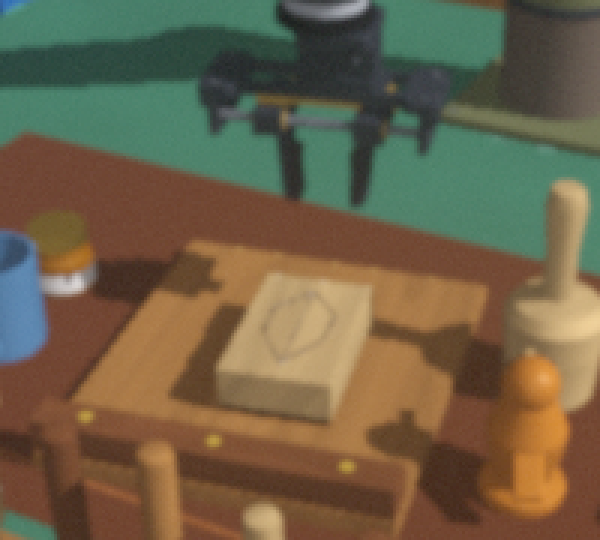

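The blank lies flat with the leaf face up. Its face corners are at crop (268,273), (372,285), (332,389) and (218,372).

```bash
python3 -c "
from h import *
S=r.snapshot('scene')
u=np.array([(268,273),(372,285),(332,389),(218,372)])/3+[200,110]
x,e=fit([(S,[(-.07,-.045,.06),(-.07,.045,.06),(.07,.045,.06),(.07,-.045,.06)],u)],[.6,0,.2]);print(x,np.round(e,1))
B=[.6009,-.0276,.1765];c,s=np.cos(B[2]),np.sin(B[2]);d=x[:2]-B[:2];print('board',c*d[0]+s*d[1],-s*d[0]+c*d[1],x[2]-B[2])
f=x[:2]-.07*np.array([np.cos(x[2]),np.sin(x[2])]);print('foot',f)
p=f-.05*np.array([c,s]);print('behind',p)
goto([*p,.046],B[2])"
```

```text
[ 0.60389449 -0.00550514  0.23909817] [-0.1  0.5  0.   0.9  0.3 -0.7 -0.2 -0.4]
board 0.006827494168106249 0.02122581257822193 0.06259816697472328
foot [ 0.53588585 -0.022083  ]
behind [ 0.48666264 -0.03086225]
t 4.4667 pos [ 0.5267 -0.0221  0.1447] F [-0.5  0.2  0.2]
 z 1 turn deg [-175.3    0.     0. ] shift cm after turn [ 9.87 -0.16 -4.1 ]
 z -1 turn deg [ 4.7  0.  -0. ] shift cm after turn [9.87 0.16 4.1 ]
 shift cm as now [ 9.87 -0.18  4.09]
```

>>> drive_tool --deltas '[[[4.7,0,0],[0,0,1],4],[[0,0,0],[0,0,1.7],4],[[0,0,0],[0,0.1,1.7],4],[[0,0,0],[0,0.1,0],4],[[0,0,0],[2,0,0],4],[[0,0,0],[2.5,0,0],4],[[0,0,0],[2.5,0,0],4],[[0,0,0],[2,0,0],4],[[0,0,0],[0.8,0,0],4],[[0,0,0],[0,0,0],4],[[0,0,0],[0,0,0],4]]'

```text
clock: 5.38
tool_pos: [0.4847, -0.0325, 0.0468]
eef_rot: [0.704, 0.063, -0.704, 0.063]
contact_force: [-0.6, 0.4, 0.7]
opening: 0.454
```

```bash
python3 -c "
from h import *
goto([.5359,-.0221,.046],.1765)"
```

```text
t 5.3833 pos [ 0.4847 -0.0325  0.0468] F [-0.6  0.4  0.7]
 z 1 turn deg [-180.    0.   -0.] shift cm after turn [0.08 0.12 5.22]
 z -1 turn deg [ 0. -0. -0.] shift cm after turn [ 0.08 -0.12 -5.22]
 shift cm as now [ 0.09 -0.12 -5.22]
```

>>> drive_tool --deltas '[[[0,0,0],[0,-0.1,-1.2],4],[[0,0,0],[0,0,-1.2],4],[[0,0,0],[0,0,-0.9],4],[[0,0,0],[0,0,-0.5],4],[[0,0,0],[0,0,-0.5],4],[[0,0,0],[0,0,-0.5],4],[[0,0,0],[0,0,-0.5],4],[[0,0,0],[0,0,-0.5],4],[[0,0,0],[0,0,-0.5],4],[[0,0,0],[0,0,-0.5],4],[[0,0,0],[0,0,-0.5],4],[[0,0,0],[0,0,-0.4],4]]'

```text
clock: 6.38
tool_pos: [0.5569, -0.0189, 0.0473]
eef_rot: [-0.702, -0.062, 0.706, -0.063]
contact_force: [-5.2, -0.7, 3.8]
opening: 0.458
```

```bash
python3 -c "
from h import *
goto([.5359,-.0221,.046],.1765)
import cv2
S=r.snapshot('scene')
cv2.imwrite('pics/c4.png',cv2.resize(S['color'][160:290,220:370],(750,650),interpolation=3)[:600,:,::-1])"
```

```text
t 6.3833 pos [ 0.5569 -0.0189  0.0473] F [-5.2 -0.7  3.8]
 z 1 turn deg [180.   -0.   -0.5] shift cm after turn [ 0.13  0.05 -2.12]
 z -1 turn deg [-0.   0.3 -0. ] shift cm after turn [ 0.13 -0.05  2.12]
 shift cm as now [ 0.14 -0.05  2.12]
```

View pics/c4.png

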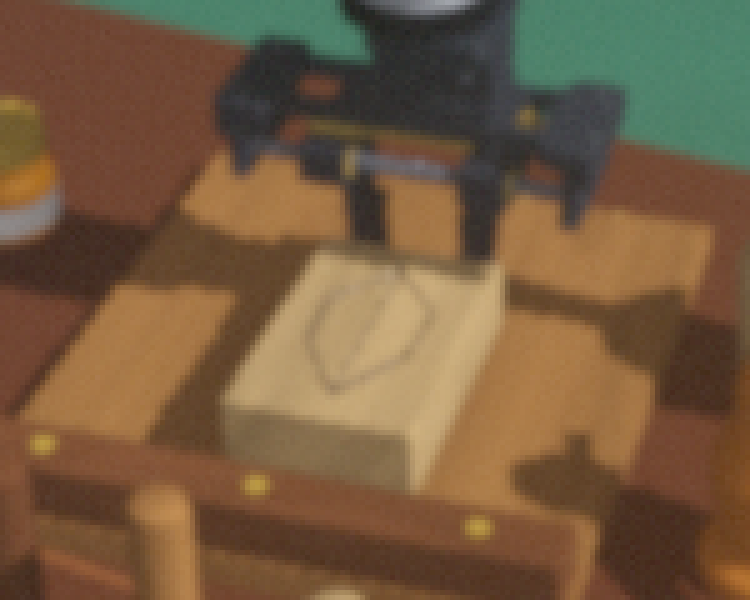

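The blank lies square against both fingers, leaf up. Its leading top edge runs (225,403)–(410,432), still a little short of the fence. I'll continue slowly.

>>> drive_tool --deltas '[[[0,0,0],[0,0,-0.3],4],[[0,0,0],[0,0,-0.3],4],[[0,0,0],[0,0,-0.3],4],[[0,0,0],[0,0,-0.2],4],[[0,0,0],[0,0,-0.2],4],[[0,0,0],[0,0,-0.2],4],[[0,0,0],[0,0,0],4]]'

```text
clock: 7.02
tool_pos: [0.5725, -0.0161, 0.0471]
eef_rot: [-0.703, -0.062, 0.706, -0.063]
contact_force: [-4.8, -0.8, 3.4]
opening: 0.451
```

>>> drive_tool --deltas '[[[0,0,0],[0,0,-0.2],4],[[0,0,0],[0,0,-0.2],4],[[0,0,0],[0,0,-0.2],4],[[0,0,0],[0,0,0],4]]'

```text
clock: 7.35
tool_pos: [0.5788, -0.0149, 0.047]
eef_rot: [-0.703, -0.062, 0.706, -0.063]
contact_force: [-5.0, -0.9, 5.3]
opening: 0.455
```

>>> drive_tool --deltas '[[[0,0,0],[0,0,-0.2],4],[[0,0,0],[0,0,-0.2],4],[[0,0,0],[0,0,0],4]]'

```text
clock: 7.6
tool_pos: [0.5788, -0.0149, 0.0468]
eef_rot: [-0.7, -0.062, 0.708, -0.063]
contact_force: [-11.9, -0.9, 11.1]
opening: 0.459
```

```bash
python3 -c "
from h import *
goto([.5359,-.0221,.046],.1765)
import cv2
S=r.snapshot('scene')
cv2.imwrite('pics/c5.png',cv2.resize(S['color'][190:280,220:340],(800,600),interpolation=3)[:,:,::-1])"
```

```text
t 7.6 pos [ 0.5788 -0.0149  0.0468] F [-11.9  -0.9  11.1]
 z 1 turn deg [180.  -0.  -1.] shift cm after turn [ 0.08  0.05 -4.35]
 z -1 turn deg [-0.   0.7 -0. ] shift cm after turn [ 0.08 -0.05  4.35]
 shift cm as now [ 0.13 -0.05  4.35]
```

View pics/c5.png

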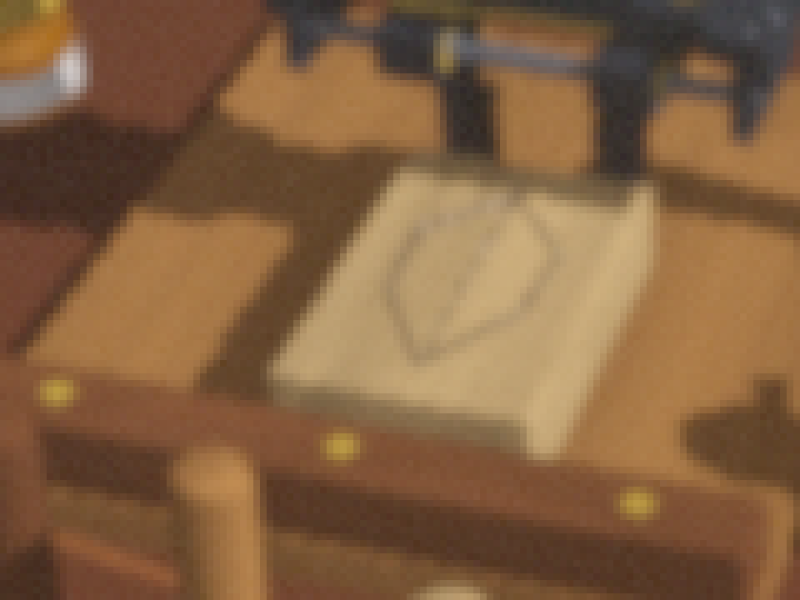

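The force rose from 5 to 12 N with no travel, and the blank's end visibly sits along the fence. I'll back straight off and rise.

>>> drive_tool --deltas '[[[0,0,0],[0,0,0.4],4],[[0,0,0],[0,0,0.6],4],[[0,0,0],[0,0,1],4],[[0,0,0],[0,0,1.5],4],[[0,0,0],[0,0,1.5],4],[[0,0,0],[-2,0,1],4],[[0,0,0],[-3,0,1],4],[[0,0,0],[-3,0,1],4],[[0,0,0],[-3,0,1],4],[[0,0,0],[-3,0,1],4],[[0,0,0],[-1,0,0],4],[[0,0,0],[0,0,0],4]]'

```text
clock: 8.65
tool_pos: [0.4882, -0.0312, 0.1997]
eef_rot: [0.707, 0.062, -0.701, 0.063]
contact_force: [1.1, 0.7, -0.4]
opening: 0.454
```

```bash
python3 -c "
from h import *
goto([.5359,-.0221,.046],.1765)
import cv2
S=r.snapshot('scene');T=r.snapshot('top')
cv2.imwrite('pics/c6.png',np.hstack([cv2.resize(S['color'][190:290,220:340],(480,400),interpolation=3),cv2.resize(T['color'][145:275,290:390],(308,400),interpolation=3)])[:,:,::-1])"
```

```text
t 8.65 pos [ 0.4882 -0.0312  0.1997] F [ 1.1  0.7 -0.4]
 z 1 turn deg [-1.8e+02  1.0e-01 -7.0e-01] shift cm after turn [15.37  0.06  4.85]
 z -1 turn deg [ 0.  -0.5 -0.1] shift cm after turn [15.37 -0.06 -4.85]
 shift cm as now [15.41 -0.07 -4.73]
```

View pics/c6.png

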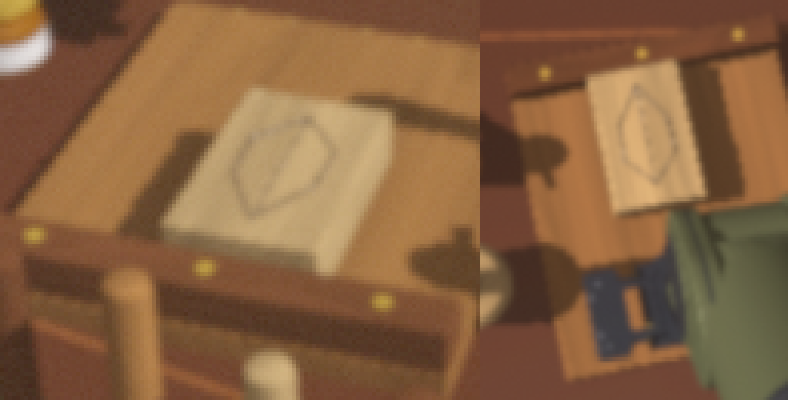

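The blank is flush with the fence in both views, and its end edge is parallel to the fence. The tool is clear. Here is a numeric check from the corners.

```bash
python3 -c "
from h import *
S=r.snapshot('scene');T=r.snapshot('top')
t=np.array([(615,213),(706,193),(678,60),(585,78)],float);t=(t-[480,0])/3.08+[290,145]
u=np.array([(252,88),(394,112),(322,254),(163,226)])/4+[220,190]
L=[(-.07,-.045,.06),(-.07,.045,.06),(.07,.045,.06),(.07,-.045,.06)]
Lt=[L[1],L[0],L[3],L[2]]
B=[.6009,-.0276,.1765];c,s=np.cos(B[2]),np.sin(B[2])
for o in([(S,L,u)],[(T,Lt,t)],[(S,L,u),(T,Lt,t)]):
    x,e=fit(o,[.65,0,.2]);d=x[:2]-B[:2];print('end gap mm',1e3*(.13-.07-(c*d[0]+s*d[1])),'y',-s*d[0]+c*d[1],'yaw',x[2]-B[2],'rms',e.std())
"
```

```text
end gap mm 0.14159239301155674 y 0.01857030704613711 yaw 0.003258891304702638 rms 0.18310102171094558
end gap mm -1.2649561712787527 y 0.013805570912026565 yaw 0.003753695992597561 rms 0.5004574940773208
end gap mm -0.36564808311163877 y 0.017024585425700046 yaw 0.007099899399033022 rms 0.7105563885883148
```

```bash
python3 -c "
from plant import r
print(r.finish_job(), r.get_state()['clock'])"
```

```text
the job is handed in; nothing more can be done
the job is handed in; nothing more can be done
```

I pushed the blank over with the half-open fingers, and it fell onto its bark side with the pencilled face up. I then slid it along the board until the force rose from 5 to 12 N with no further travel. After that I backed straight off, lifted the tool clear and handed the job in at about 9 s on the clock.

My last checks used fits to both cameras:
- **Against the fence:** the gap is between −1.3 and +0.1 mm, which is zero within the measuring error.
- **Square:** the yaw relative to the fence is at most 0.01 rad.
- **Sideways:** the blank's middle is about 17 mm from the fence's middle.
- **Contact:** the wrist force reads about 1 N, and the tool stands clear of the blank.
- **Tools and other things:** I only judged these by eye, and those in view showed no sign of being touched; I did not measure their positions again.

No check failed. The two cameras differ by about 1.4 mm on the gap and 5 mm sideways, both well inside the limits. `finish_job` gave no verdict.

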